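# Cap the dry-storage canister and leave it cracked a quarter turn

## Robot

A 7-joint arm with a two-finger parallel gripper is mounted at the origin on a cart in front of the work surface, level with it; the furniture and walls round the work are solid. World frame = base frame: x ahead of the robot, y to its left, z up, the work surface at z = 0. Lengths are in m, angles in rad, forces in N, time in s.
With the tool pointing down it reaches from about 0.4 to 0.85 m from the base axis. Payload 10.4 kg.
Tool frame: the origin (TCP) lies midway between the tips of the shut fingers; the grasp point (between the pads) lies 19 mm behind it; z points along the fingers, y is the line along which they close (so a half turn about z gives the same grasp; the last joint's range is limited). The gripper opens to 87 mm and grips with 3 to 60 N. Pads are 19 mm wide; open, the fingers measure 117 mm over their backs; the gripper's body (75 mm by 190 mm) begins 51 mm behind the grasp point.
Start: joints at [1.083, 0.332, -0.065, 1.46, 0.022, 1.35, -0.088], TCP at [0.28, -0.559, 0.223] pointing down, gripper open.
Joint ranges: [-2.6, 2.6], [-0.5, 2.12], [-1.47, 1.34], [0.16, 2.42], [-1.27, 4.41], [0.06, 2.06], [-2.6, 2.6]. Speed limits (rad/s): [2.22, 2.22, 2.79, 2.79, 3.14, 3.14, 3.14].

## Interface

Orientations are given as a unit quaternion [x, y, z, w].
In Python, from bench import sensors, eyes, order gives the robot as it stands.
- The arm moves only by the tool arm_command, never from a script. Its argument "steps" is a list of rows, each an object with "rot": the turn, a rotation vector about the world's x, y, z in degrees, a list of three; "slide": the shift along the world's x, y, z in m, a list of three; "grip": the opening, from 0 (shut) to 1 (fully open). A call has exactly 8 rows; each row shifts and turns the commanded pose from where the row before left it; what a row does not reach is not made up. A row lasts 1/8 s, in which the tool goes at most 62.5 mm and 10.7 degrees, less where a joint would pass 70% of its speed; a pose out of reach is approached as far as the arm can. A call with a gripper value outside its range is refused whole. The fingers move at their own pace and stop on an object; "newtons" is the grip in N (left out, the last holds). Time passes only in rows, so rows that do not move let the fingers close, or fill a call up. It gives the time, the measured TCP pose, the force, the opening and the grip force at its end, in the units of the state.
- sensors.read_state(): the state, without advancing time (a new reading comes with each control period).
- eyes.camera(name): name is "scene" or "side" or "wrist"; returns a dict with "pixels" (384x512x3 uint8, red, green, blue), "intrinsics" (3x3 intrinsics, pixels), "k1" (the pictures are not rectified: a ray, as slopes to the right and down, at radius r is drawn at 1 + k1 r^2 times it, then the intrinsics apply), "pose" (4x4, takes a point from camera to world coordinates). Camera axes: x right, y down, z forward; pixel columns grow to the right and rows downward; lengths in m; the calibration is good to about 2 mm. A picture is of the moment at which its call begins. There is no depth.
- order.close_job(): hands the job in; it is judged then, once.
Trained networks look in a picture, given as the dict that the camera call returned (one of the last four; its "shot" number tells which), for a name from the list of things; names that differ only in an ending like _2 or _b are one class to them, and where a whole thing is asked for, a point or a joint stands for the part that bears it (a point fixed in the world has none). Each returns a list of dicts, best first, with "conf" (0 to 1); they miss things now and then, are a little off and sometimes report something else, mostly with a low value. They report only what shows in the picture. A call takes as long as a camera call. They do not tell look-alikes from the thing itself.
- eyes.look_for(name, picture): "bbox" ([left, top, right, bottom] in pixels, round what is visible of it).
The state is a dict: "time": time; "joint_positions": joint angles; "joint_vel": joint speeds; "joint_torque": joint torques, N m; "ee_pos": TCP position; "eef_rot": TCP orientation; "ft_force": force on the tool from outside, world axes, zero at the start; "torque": the same for the moment, N m; "width": finger opening in m; "grip_force": force on a finger pad.
Only numpy, scipy, OpenCV 4.12 (cv2) and the standard library are available. Lean on these libraries where they do the work, as an engineer would, in place of code of your own. Each camera call takes 0.05 s, during which the arm holds its last target. There are 200 camera calls.

## Task

Pick up the loose vent cap and set it, level and fully home, over the square head of the canister's threaded plug. Screw it clockwise (seen from above) until it bottoms out, then back it off a quarter turn so that the canister can breathe, and finish still gripping the cap there: do not let go at the end. Leave the heatsink, the relay and the capacitor where they stand.

Things in the scene. Friction and masses are not known exactly. Their poses are not given: they have to be found in the camera images.
- canister: low round aluminium canister bolted to the bench, 92 mm across its foot, 80 mm across its body, with a dark neck 62 mm across whose rim is 62 mm above the bench. Origin: centre of its underside. A brass threaded plug with a square head rides in the neck and turns about the canister's vertical axis.
- vent_cap: loose cap, about 0.12 kg, upright on the bench. Round ribbed aluminium skirt 62 mm across, up to 19 mm above its underside; on it a square black grip 38x38 mm, from 19 to 47 mm, flats normal to the cap's x and y axes. Underneath a square socket 31x31 mm, 14 mm deep, sides parallel to the grip's flats; it fits in four quarter-turn positions. Origin: centre of its underside, z up.
- plug_seat (a point): centre of the plug's flat brass flange (49 mm across), where the cap's underside rests: 62.5 mm above the bench when bottomed, rising 8 mm per turn; turns with the plug. x and y are normal to the sides of the square head, 28x28 mm, which stands 13 mm above this point, the top 5 mm tapering to 20x20 mm. The cap has 1.5 mm of play on each side, about 0.11 rad each way.
- plug (a joint): turn of the threaded plug in rad: 0 is screwed in until it bottoms out (hard stop), positive is unscrewed, counter-clockwise seen from above. It starts about 0.8 to 1.5 rad from the bottom. Stiffness to turn about 0.1 N m; greased and slippery to the touch, yet it stays where it is left.
- heatsink: finned aluminium heatsink 40x40x18 mm, a bystander. Origin: centre of its underside.
- relay_box: small black relay 22x28x24 mm, a bystander. Origin: centre of its underside.
- big_capacitor: black upright capacitor, 18 mm across, 32 mm tall, a bystander. Origin: centre of its underside.
Mind the look-alikes: they are no part of the job. Leave any orange or red look-alike of the vent_cap alone.

How it is judged:
On the way, in this order (a step that is already met when the one before it is completed fails the run):
1. the cap is seated and level on the plug's seat (horizontal distance between vent_cap and plug_seat below 0.004 m and z of vent_cap in the frame of plug_seat below 0.002 m and angle between vent_cap's own z axis and vertical below 0.08 rad), for 0.2 s.
2. the cap is screwed in until it bottoms out (value of joint plug below 0.06 rad and z of vent_cap in the frame of plug_seat below 0.003 m), for 0.2 s.
At the end, for the whole second after the job is handed in: The plug is backed off a quarter turn from its stop (1.2 to 1.9 rad), the cap still home on its seat (within 3 mm in height, 4 mm sideways) and level within 0.08 rad, at rest, with the fingers gripping it with more than 3 N (value of joint plug between 1.2 and 1.9 rad and horizontal distance between vent_cap and plug_seat below 0.004 m and z of vent_cap in the frame of plug_seat below 0.003 m and angle between vent_cap's own z axis and vertical below 0.08 rad and contact force between the fingers and vent_cap above 3 N and linear speed of vent_cap below 0.01 m/s); the arm keeps its last pose, push and grip.
It fails at once if the heatsink, relay or capacitor is moved by more than 2 cm (distance of any of heatsink, relay_box, big_capacitor from where it was at the start of the episode above 0.02 m).
It also fails if it takes over 51 s, if anything falls off the work surface, if the arm or the gripper's body presses on something with over 40 N, if the wrist force passes 120 N, or if a joint passes its speed limit or range.

## Working session

There is one attempt and no reset: what is moved stays moved. The work goes in short steps, Python scripts to look and compute and a tool call to move; the robot and the scene stay as the last step left them, time stands still between calls to the robot, and variables do not carry over. Pictures are saved under pics/ and viewed, at most 10 in all, crops included, and the job is handed in when it is done.

Besides the shell and the picture viewer there is one more tool, called after ">>>" in YAML: its name, and indented under it one key for each argument. arm_command: Moves the arm, as the interface text tells. Its arguments: {"type":"object","properties":{"steps":{"type":"array","items":{"type":"object","properties":{"rot":{"type":"array","items":{"type":"number"}},"slide":{"type":"array","items":{"type":"number"}},"grip":{"type":"number"}}}},"newtons":{"type":"number"}},"required":["steps"]}

```bash
mkdir -p pics; cat > h.py <<'E'
import numpy as np, cv2
from bench import sensors, eyes, order
def ray(p,u,v):
    K=p["intrinsics"];k=p["k1"];d=np.array([(u-K[0][2])/K[0][0],(v-K[1][2])/K[1][1]])
    s=d.copy()
    for _ in range(20): s=d/(1+k*(s@s))
    T=np.array(p["pose"]); return T[:3,3],T[:3,:3]@np.array([s[0],s[1],1])
def at_z(p,u,v,z):
    o,d=ray(p,u,v); return o+d*(z-o[2])/d[2]
def proj(p,X):
    T=np.array(p["pose"]);c=T[:3,:3].T@(np.array(X)-T[:3,3]);s=c[:2]/c[2];s=s*(1+p["k1"]*(s@s));K=p["intrinsics"]
    return np.array([K[0][0]*s[0]+K[0][2],K[1][1]*s[1]+K[1][2]])
def save(p,n): cv2.imwrite("pics/"+n,cv2.cvtColor(p["pixels"],cv2.COLOR_RGB2BGR))
E
python3 - <<'E'
from h import *
ims=[]
for c in ["scene","side"]:
    p=eyes.camera(c); ims.append(p["pixels"]); print(c,np.round(p["pose"],3).tolist(),p["k1"])
    for n in ["canister","vent_cap","plug","heatsink","relay_box","big_capacitor"]:
        for r in eyes.look_for(n,p)[:4]:
            b=r["bbox"];print(n,np.round(b),round(r["conf"],2),np.round(at_z(p,(b[0]+b[2])/2,(b[1]+b[3])/2,.02),3))
for n,i in zip(["scene1.png","side1.png"],ims): cv2.imwrite("pics/"+n,cv2.cvtColor(i,cv2.COLOR_RGB2BGR))
s=sensors.read_state();print(s)
E
```

```text
scene [[-0.813, -0.335, 0.476, 0.158], [-0.582, 0.487, -0.652, 0.236], [-0.013, -0.807, -0.591, 0.582], [0.0, 0.0, 0.0, 1.0]] -0.10341058464179928
canister [218. 227. 257. 267.] 0.96 [ 0.525 -0.183  0.02 ]
vent_cap [302. 165. 326. 186.] 0.96 [ 0.521 -0.535  0.02 ]
vent_cap [276. 182. 302. 211.] 0.86 [ 0.527 -0.407  0.02 ]
vent_cap [271. 162. 292. 187.] 0.84 [ 0.603 -0.487  0.02 ]
vent_cap [246. 200. 268. 225.] 0.69 [ 0.56  -0.306  0.02 ]
plug [223. 226. 245. 243.] 0.59 [ 0.557 -0.21   0.02 ]
heatsink [175. 210. 196. 225.] 0.8 [ 0.696 -0.189  0.02 ]
relay_box [210. 192. 221. 209.] 0.67 [ 0.68  -0.284  0.02 ]
big_capacitor [327. 232. 339. 246.] 0.41 [ 0.361 -0.328  0.02 ]
side [[-0.874, -0.195, 0.445, -0.006], [-0.485, 0.307, -0.819, 0.668], [0.023, -0.932, -0.363, 0.525], [0.0, 0.0, 0.0, 1.0]] 0.03383633595432146
canister [211. 213. 246. 246.] 0.76 [ 0.534 -0.201  0.02 ]
vent_cap [282. 182. 306. 199.] 0.93 [ 0.506 -0.524  0.02 ]
vent_cap [260. 190. 284. 213.] 0.66 [ 0.522 -0.412  0.02 ]
vent_cap [234. 199. 256. 224.] 0.63 [ 0.552 -0.314  0.02 ]
vent_cap [252. 176. 272. 198.] 0.53 [ 0.
[... 215 characters left out ...]
t_positions': array([ 1.08340892,  0.33217541, -0.06468497,  1.46010745,  0.02158838,
        1.34989729, -0.08847824]), 'joint_vel': array([ 0.00071874, -0.00025311, -0.00038006,  0.00023535,  0.0012092 ,
       -0.00065075,  0.00080201]), 'joint_torque': array([-8.00675080e-04, -6.22920656e+01,  2.40472244e-02, -3.90074050e+01,
       -6.08691643e-02,  3.15520260e-02,  5.60350009e-05]), 'ee_pos': array([ 0.28016625, -0.55871005,  0.22258728]), 'eef_rot': array([9.73116926e-01, 2.30311629e-01, 2.46972480e-05, 4.82907624e-05]), 'ft_force': array([-0.63122608, -0.28166443,  1.29200144]), 'torque': array([-0.03202023,  0.05121571, -0.02892764]), 'grip_force': 0.0, 'width': 0.08698826813023819}
```

```bash
python3 - <<'E'
import cv2
a=cv2.imread("pics/scene1.png")[150:275,160:345]; cv2.imwrite("pics/c1.png",cv2.resize(a,None,fx=4.3,fy=4.3,interpolation=cv2.INTER_CUBIC)[:600,:800])
E
```

```text
(no output)
```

View pics/c1.png

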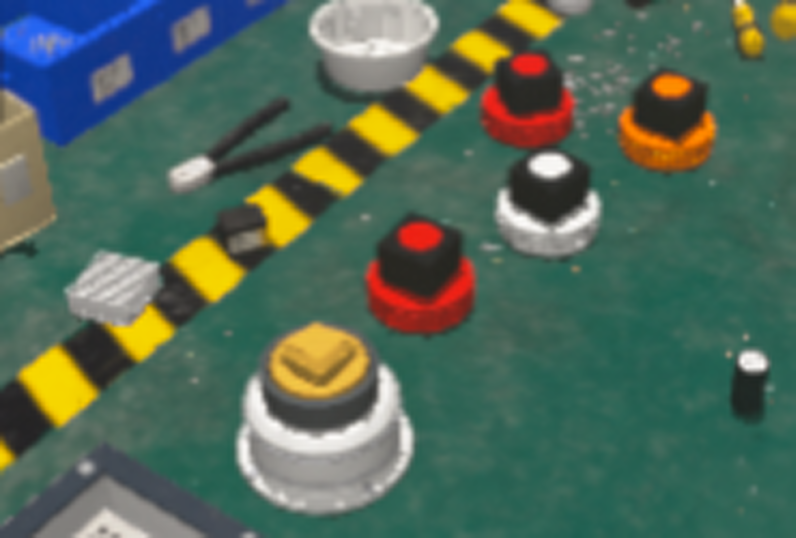

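The caps (scene px): red (282,174), red (257,212), orange (314,175), plain aluminium/white (287,197). The last fits the description ("aluminium skirt", not orange or red), and the crop confirms it. The canister is at (237,247) with its brass plug head at (234,234). Next I work out the approach.

```bash
python3 - <<'E'
from h import *
p=eyes.camera("scene")
print(at_z(p,287.4,187.9,.047), at_z(p,287.4,203,.005),at_z(p,234,234.2,.066))
w=eyes.camera("wrist"); print(np.round(w["pose"],3).tolist(), w["intrinsics"],w["k1"])
E
```

```text
[ 0.53420611 -0.40655371  0.047     ] [ 0.52730853 -0.39825828  0.005     ] [ 0.52532441 -0.17404963  0.066     ]
[[0.447, -0.857, -0.257, 0.352], [-0.894, -0.428, -0.129, -0.522], [0.001, 0.287, -0.958, 0.384], [0.0, 0.0, 0.0, 1.0]] [[270.87445904   0.         252.625981  ]
 [  0.         270.87445904 193.84981155]
 [  0.           0.           1.        ]] -0.03181808504090512
```

>>> arm_command:
  steps:
    - {"slide": [0.037,0.03,-0.004],"grip": 1}
    - {"slide": [0.037,0.03,-0.004],"grip": 1}
    - {"slide": [0.037,0.03,-0.004],"grip": 1}
    - {"slide": [0.037,0.03,-0.004],"grip": 1}
    - {"slide": [0.037,0.03,-0.004],"grip": 1}
    - {"slide": [0.037,0.03,-0.004],"grip": 1}
    - {"grip": 1}
    - {"grip": 1}

```text
schema error: expected keys rot, slide, grip
```

```bash
python3 - <<'E'
from h import *
w=eyes.camera("wrist"); save(w,"w1.png"); np.save("w1.npy",w,allow_pickle=True)
for n in ["vent_cap","plug","canister"]:
    for r in eyes.look_for(n,w): print(n,np.round(r["bbox"]),r["conf"])
print(proj(w,[.534,-.407,.047]),proj(w,[.525,-.174,.066]))
c=w["pixels"]
E
```

```text
vent_cap [287.   0. 343.  23.] 0.61
[ 231.0003894  -106.91633781] [  -0.61141878 -227.14392127]
```

View pics/w1.png

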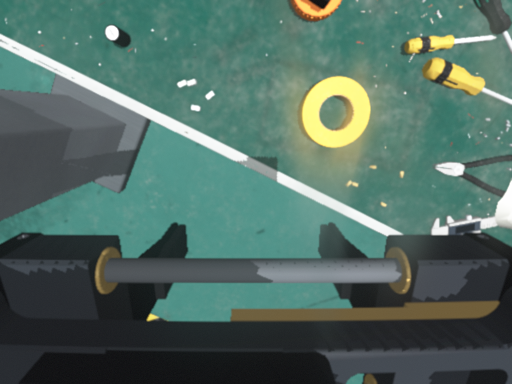

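The move was refused because every row needs all three keys. The picture is therefore from the start pose: capacitor at (118,36), tape ring at (336,112), and the fingers at the bottom. I'll repeat the move with complete rows.

>>> arm_command:
  steps:
    - {"rot": [0,0,0],"slide": [0.03,0.03,0],"grip": 1}
    - {"rot": [0,0,0],"slide": [0.03,0.03,0],"grip": 1}
    - {"rot": [0,0,0],"slide": [0.03,0.03,0],"grip": 1}
    - {"rot": [0,0,0],"slide": [0.03,0.03,0],"grip": 1}
    - {"rot": [0,0,0],"slide": [0.03,0.03,0],"grip": 1}
    - {"rot": [0,0,0],"slide": [0.03,0.03,0],"grip": 1}
    - {"rot": [0,0,0],"slide": [0,0,0],"grip": 1}
    - {"rot": [0,0,0],"slide": [0,0,0],"grip": 1}

```text
time: 2.0
ee_pos: [0.4597, -0.3793, 0.2226]
eef_rot: [0.973, 0.23, -0.0, 0.0]
ft_force: [-0.2, -0.1, 0.1]
width: 0.0868
grip_force: 0.0
```

```bash
python3 - <<'E'
from h import *
w=eyes.camera("wrist"); save(w,"w2.png"); np.save("w2.npy",w,allow_pickle=True)
for n in ["vent_cap","plug","canister"]:
    for r in eyes.look_for(n,w): print(n,np.round(r["bbox"]),r["conf"])
print(proj(w,[.534,-.407,.047]),proj(w,[.525,-.174,.066]))
E
```

```text
vent_cap [210.  57. 259. 103.] 0.73
vent_cap [357.  92. 412. 140.] 0.67
vent_cap [334. 164. 394. 207.] 0.62
vent_cap [269. 107. 319. 158.] 0.59
plug [ 94.  17. 139.  71.] 0.56
[300.36873941 134.82761919] [108.43091787  45.45658915]
```

View pics/w2.png

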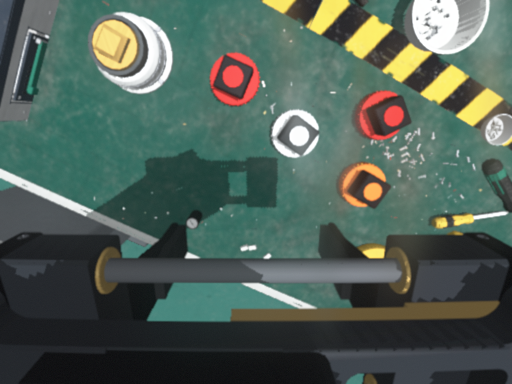

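Aluminium cap at (297,133), plug square head at (111,43). Red caps at (235,77) and (384,115), orange at (366,187). I'll enlarge the cap and the plug to read their yaw.

```bash
python3 - <<'E'
import cv2,numpy as np
a=cv2.imread("pics/w2.png")
c=lambda x,y:cv2.resize(a[y:y+64,x:x+64],(396,396),interpolation=cv2.INTER_CUBIC)
cv2.imwrite("pics/c2.png",np.hstack([c(264,102),c(80,12)]))
E
```

```text
(no output)
```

View pics/c2.png

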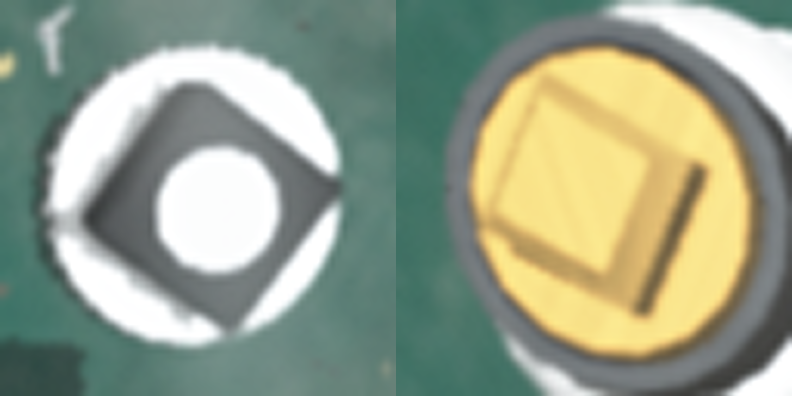

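```bash
cat > m.py <<'E'
from h import *
w=np.load("w2.npy",allow_pickle=True).item()
s=396/64
f=lambda pts,ox,oy,z:np.array([at_z(w,ox+x/s-.4,oy+y/s-.4,z) for x,y in pts])
def ang(P):
    for i in range(len(P)-1):
        d=P[i+1]-P[i];print("  edge",np.round(np.linalg.norm(d[:2])*1000,1),round(np.degrees(np.arctan2(d[1],d[0]))%90,1))
P=f([(340,188),(235,330),(88,215),(200,82),(340,188)],264,102,.047);print("cap",P[:4].mean(0));ang(P)
print(f([(218,208)],264,102,.047),f([(198,196)],264,102,.012))
print("flange",f([(216,203)],80,12,.064))
P=f([(309,165),(247,315)],80,12,.064);ang(P)
P=f([(148,78),(255,150),(208,275),(98,220),(148,78)],80,12,.077);print("top",P[:4].mean(0));ang(P)
E
python3 m.py
```

```text
cap [ 0.53307988 -0.40488607  0.047     ]
  edge 34.1 82.0
  edge 37.8 79.6
  edge 33.0 76.9
  edge 34.8 81.5
[[ 0.5327481  -0.40554854  0.047     ]] [[ 0.53320583 -0.40690194  0.012     ]]
flange [[ 0.52880493 -0.17858499  0.064     ]]
  edge 27.5 86.4
top [ 0.52918503 -0.17825579  0.077     ]
  edge 19.9 82.8
  edge 21.5 87.9
  edge 19.7 0.0
  edge 24.0 88.2
```

>>> arm_command:
  steps:
    - {"rot": [0,0,10.6],"slide": [0.0147,-0.0052,-0.005],"grip": 1}
    - {"rot": [0,0,10.6],"slide": [0.0147,-0.0052,-0.005],"grip": 1}
    - {"rot": [0,0,10.6],"slide": [0.0147,-0.0052,-0.005],"grip": 1}
    - {"rot": [0,0,10.6],"slide": [0.0147,-0.0052,-0.005],"grip": 1}
    - {"rot": [0,0,10.6],"slide": [0.0147,-0.0052,-0.005],"grip": 1}
    - {"rot": [0,0,0],"slide": [0,0,-0.04],"grip": 1}
    - {"rot": [0,0,0],"slide": [0,0,-0.04],"grip": 1}
    - {"rot": [0,0,0],"slide": [0,0,-0.02],"grip": 1}

```text
time: 3.2
ee_pos: [0.5322, -0.4049, 0.0952]
eef_rot: [0.768, 0.64, -0.0, -0.001]
ft_force: [0.5, 0.4, -0.6]
width: 0.0874
grip_force: 0.0
```

```bash
python3 - <<'E'
from h import *
w=eyes.camera("wrist"); save(w,"w3.png"); np.save("w3.npy",w,allow_pickle=True)
s=sensors.read_state();print(s["ee_pos"],s["eef_rot"],s["joint_positions"])
for z in(.047,.015):print(proj(w,[.533,-.4055,z]))
E
```

```text
[ 0.53171512 -0.40434163  0.09341057] [ 7.68383961e-01  6.39984621e-01 -6.70450242e-04 -2.30716195e-03] [ 0.81344107  0.54119063 -0.32026654  1.46429668  0.17680909  1.16940355
  0.28414419]
[253.24731437 214.25919007]
[253.27318366 202.03486939]
```

View pics/w3.png

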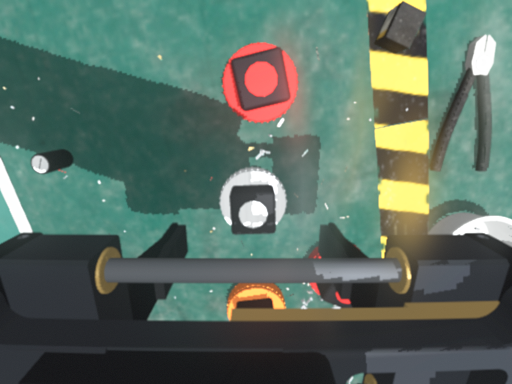

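Cap disc at (253,214) matches the predicted (253.2,214.3), and the grip is square to the fingers. Red at (260,82) and orange at (256,305) are clear. Descend and grip.

>>> arm_command:
  newtons: 25
  steps:
    - {"rot": [0,0,0],"slide": [0.001,-0.001,-0.03],"grip": 1}
    - {"rot": [0,0,0],"slide": [0,0,-0.03],"grip": 1}
    - {"rot": [0,0,0],"slide": [0,0,-0.011],"grip": 1}
    - {"rot": [0,0,0],"slide": [0,0,0],"grip": 1}
    - {"rot": [0,0,0],"slide": [0,0,0],"grip": 0.3}
    - {"rot": [0,0,0],"slide": [0,0,0],"grip": 0.3}
    - {"rot": [0,0,0],"slide": [0,0,0],"grip": 0.3}
    - {"rot": [0,0,0],"slide": [0,0,0],"grip": 0.3}

```text
time: 4.25
ee_pos: [0.5348, -0.4058, 0.0269]
eef_rot: [0.768, 0.64, 0.0, 0.0]
ft_force: [-0.3, 0.7, -0.3]
width: 0.0549
grip_force: 0.0
```

>>> arm_command:
  newtons: 25
  steps:
    - {"rot": [0,0,0],"slide": [-0.001,0,-0.004],"grip": 0.6}
    - {"rot": [0,0,0],"slide": [0,0,0],"grip": 0.3}
    - {"rot": [0,0,0],"slide": [0,0,0],"grip": 0.3}
    - {"rot": [0,0,0],"slide": [0,0,0],"grip": 0.3}
    - {"rot": [0,0,0],"slide": [0,0,0],"grip": 0.3}
    - {"rot": [0,0,0],"slide": [0,0,0],"grip": 0.3}
    - {"rot": [0,0,0],"slide": [0,0,0],"grip": 0.3}
    - {"rot": [0,0,0],"slide": [0,0,0],"grip": 0.3}

```text
time: 5.25
ee_pos: [0.5337, -0.4057, 0.0226]
eef_rot: [0.768, 0.64, 0.0, 0.0]
ft_force: [-0.9, -0.2, -1.2]
width: 0.0377
grip_force: 24.9
```

>>> arm_command:
  newtons: 30
  steps:
    - {"rot": [0,0,0],"slide": [0,0,0.03],"grip": 0.3}
    - {"rot": [0,0,0],"slide": [0,0,0.05],"grip": 0.3}
    - {"rot": [0,0,0],"slide": [0,0.01,0.03],"grip": 0.3}
    - {"rot": [0,0,0],"slide": [-0.001,0.04,0],"grip": 0.3}
    - {"rot": [0,0,0],"slide": [-0.002,0.05,0],"grip": 0.3}
    - {"rot": [0,0,0],"slide": [-0.002,0.04,0],"grip": 0.3}
    - {"rot": [0,0,0],"slide": [0,0,0],"grip": 0.3}
    - {"rot": [0,0,0],"slide": [0,0,0],"grip": 0.3}

```text
time: 6.25
ee_pos: [0.5286, -0.2665, 0.1328]
eef_rot: [0.768, 0.64, -0.0, 0.0]
ft_force: [-0.7, -0.6, -1.5]
width: 0.0378
grip_force: 29.9
```

```bash
python3 - <<'E'
from h import *
w=eyes.camera("wrist"); np.save("w4.npy",w,allow_pickle=True)
s=sensors.read_state();print(s["ee_pos"],s["eef_rot"],s["joint_positions"],s["width"],s["ft_force"])
q=proj(w,[.529,-.1785,.064]);e=s["ee_pos"];t=proj(w,[e[0],e[1],e[2]+.0244]);print(q,t)
x,y=(q-40).astype(int); save(w,"w4.png");a=cv2.imread("pics/w4.png");print(x,y)
c=lambda x,y:cv2.resize(a[y:y+80,x:x+80],(400,400),interpolation=cv2.INTER_CUBIC)
y=max(y,0);x2,y2=(t-40).astype(int);print(x,y,x2,y2)
cv2.imwrite("pics/c4.png",np.hstack([c(x,y),c(x2,y2)]))
E
```

```text
[ 0.52845172 -0.26702609  0.13262302] [ 7.68576163e-01  6.39758212e-01 -1.78382709e-04  2.82110408e-04] [ 0.70947127  0.35314829 -0.38981738  1.64748648  0.14394292  1.16896797
  0.10252123] 0.03781066050597874 [-0.21949962 -0.09138097 -1.07338239]
[232.7265094  104.08929676] [251.62325555 259.88800397]
192 64
192 64 211 219
```

View pics/c4.png

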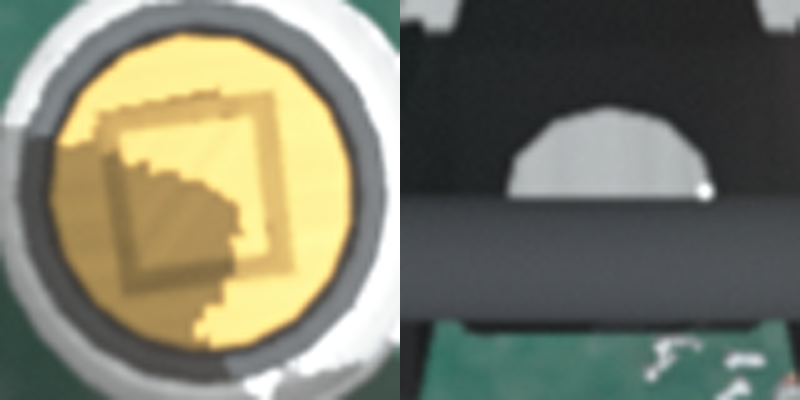

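```bash
python3 - <<'E'
from h import *
w=np.load("w4.npy",allow_pickle=True).item()
f=lambda x,y,z:at_z(w,192+x/5-.4,64+y/5-.4,z)
print(f(202,193,.064),f(202,193,.0625))
def poly(c,z):
    P=[f(x,y,z) for x,y in c];print(np.mean(P,0))
    for i in range(4):
        d=(P[(i+1)%4]-P[i])[:2];print(round(np.hypot(*d)*1e3,1),round(np.degrees(np.arctan2(d[1],d[0]))%90,1))
poly([(98,112),(275,92),(295,272),(127,295)],.072)
poly([(120,127),(255,110),(273,260),(138,275)],.077)
e=np.array(sensors.read_state()["eef_rot"]);print("toolx",2*np.degrees(np.arctan2(e[1],e[0])))
E
```

```text
[ 0.52871562 -0.17696392  0.064     ] [ 0.52861851 -0.17689263  0.0625    ]
[ 0.52869653 -0.17742394  0.072     ]
27.4 85.5
26.8 86.0
26.9 87.0
27.6 86.8
[ 0.52870311 -0.17756642  0.077     ]
20.5 86.2
21.9 86.3
21.0 85.6
21.7 84.8
toolx 79.54759001942988
```

>>> arm_command:
  steps:
    - {"rot": [0,0,2.2],"slide": [0,0.03,0],"grip": 0.3}
    - {"rot": [0,0,2.2],"slide": [0,0.03,0],"grip": 0.3}
    - {"rot": [0,0,2.2],"slide": [0,0.0295,0],"grip": 0.3}
    - {"rot": [0,0,0],"slide": [0,0,-0.01],"grip": 0.3}
    - {"rot": [0,0,0],"slide": [0,0,-0.01],"grip": 0.3}
    - {"rot": [0,0,0],"slide": [0,0,-0.005],"grip": 0.3}
    - {"rot": [0,0,0],"slide": [0,0,0],"grip": 0.3}
    - {"rot": [0,0,0],"slide": [0,0,0],"grip": 0.3}

```text
time: 7.3
ee_pos: [0.5288, -0.1765, 0.1077]
eef_rot: [0.73, 0.683, 0.0, 0.0]
ft_force: [0.5, -0.8, 0.3]
width: 0.0374
grip_force: 29.9
```

>>> arm_command:
  steps:
    - {"rot": [0,0,0],"slide": [0,-0.0008,-0.004],"grip": 0.3}
    - {"rot": [0,0,0],"slide": [0,0,-0.004],"grip": 0.3}
    - {"rot": [0,0,0],"slide": [0,0,-0.003],"grip": 0.3}
    - {"rot": [0,0,0],"slide": [0,0,-0.003],"grip": 0.3}
    - {"rot": [0,0,0],"slide": [0,0,-0.003],"grip": 0.3}
    - {"rot": [0,0,0],"slide": [0,0,-0.002],"grip": 0.3}
    - {"rot": [0,0,0],"slide": [0,0,0],"grip": 0.3}
    - {"rot": [0,0,0],"slide": [0,0,0],"grip": 0.3}

```text
time: 8.3
ee_pos: [0.5288, -0.177, 0.0887]
eef_rot: [0.73, 0.683, 0.0, 0.0]
ft_force: [0.3, -0.2, 0.0]
width: 0.0378
grip_force: 29.9
```

>>> arm_command:
  steps:
    - {"rot": [0,0,0],"slide": [0,0,-0.001],"grip": 0.3}
    - {"rot": [0,0,0],"slide": [0,0,-0.001],"grip": 0.3}
    - {"rot": [0,0,0],"slide": [0,0,-0.0005],"grip": 0.3}
    - {"rot": [0,0,0],"slide": [0,0,-0.0005],"grip": 0.3}
    - {"rot": [0,0,0],"slide": [0,0,0],"grip": 0.3}
    - {"rot": [0,0,0],"slide": [0,0,0],"grip": 0.3}
    - {"rot": [0,0,0],"slide": [0,0,0],"grip": 0.3}
    - {"rot": [0,0,0],"slide": [0,0,0],"grip": 0.3}

```text
time: 9.3
ee_pos: [0.5287, -0.177, 0.0857]
eef_rot: [0.73, 0.683, 0.0, 0.0]
ft_force: [-1.0, 0.6, 3.8]
width: 0.0377
grip_force: 29.9
```

>>> arm_command:
  steps:
    - {"rot": [0,0,-6],"slide": [0,0,-0.0001],"grip": 0.3}
    - {"rot": [0,0,-6],"slide": [0,0,-0.0001],"grip": 0.3}
    - {"rot": [0,0,-6],"slide": [0,0,-0.0001],"grip": 0.3}
    - {"rot": [0,0,-6],"slide": [0,0,-0.0002],"grip": 0.3}
    - {"rot": [0,0,-6],"slide": [0,0,-0.0001],"grip": 0.3}
    - {"rot": [0,0,-6],"slide": [0,0,-0.0002],"grip": 0.3}
    - {"rot": [0,0,-6],"slide": [0,0,-0.0001],"grip": 0.3}
    - {"rot": [0,0,-6],"slide": [0,0,-0.0001],"grip": 0.3}

```text
time: 10.3
ee_pos: [0.5288, -0.1772, 0.0848]
eef_rot: [0.945, 0.326, 0.0, 0.0]
ft_force: [-1.4, -0.4, 3.1]
width: 0.0383
grip_force: 29.9
```

```bash
cat > st.py <<'E'
from h import *
s=sensors.read_state();e=s["eef_rot"];print(s["time"],np.round(s["ee_pos"],4),"yaw",np.round(2*np.degrees(np.arctan2(e[1],e[0])),1),"F",np.round(s["ft_force"],1),"M",np.round(s["torque"],3),s["width"],np.round(s["joint_positions"],2))
E
python3 st.py
```

```text
10.3 [ 0.5288 -0.1772  0.0848] yaw 38.0 F [-1.4 -0.4  3.1] M [-0.18   0.161  0.045] 0.03832679361687915 [ 0.52  0.32 -0.32  1.79  0.12  1.05 -0.76]
```

>>> arm_command:
  steps:
    - {"rot": [0,0,-4],"slide": [0,0,-0.0001],"grip": 0.3}
    - {"rot": [0,0,-4],"slide": [0,0,-0.0001],"grip": 0.3}
    - {"rot": [0,0,-4],"slide": [0,0,-0.0001],"grip": 0.3}
    - {"rot": [0,0,-4],"slide": [0,0,-0.0001],"grip": 0.3}
    - {"rot": [0,0,-4],"slide": [0,0,-0.0001],"grip": 0.3}
    - {"rot": [0,0,-4],"slide": [0,0,-0.0001],"grip": 0.3}
    - {"rot": [0,0,0],"slide": [0,0,0],"grip": 0.3}
    - {"rot": [0,0,0],"slide": [0,0,0],"grip": 0.3}

```text
time: 11.3
ee_pos: [0.529, -0.1777, 0.0843]
eef_rot: [0.992, 0.125, 0.0, 0.001]
ft_force: [-0.2, -3.4, 4.6]
width: 0.0377
grip_force: 30.1
```

```bash
python3 st.py
```

```text
11.3 [ 0.529  -0.1777  0.0843] yaw 14.3 F [-0.2 -3.4  4.6] M [-0.865 -0.035  0.515] 0.03766527605438681 [ 0.47  0.32 -0.26  1.79  0.1   1.04 -1.15]
```

>>> arm_command:
  steps:
    - {"rot": [0,0,-1.5],"slide": [0,0,0],"grip": 0.3}
    - {"rot": [0,0,-1.5],"slide": [0,0,0],"grip": 0.3}
    - {"rot": [0,0,0],"slide": [0,0,0],"grip": 0.3}
    - {"rot": [0,0,0],"slide": [0,0,0],"grip": 0.3}
    - {"rot": [0,0,0],"slide": [0,0,0],"grip": 0.3}
    - {"rot": [0,0,0],"slide": [0,0,0],"grip": 0.3}
    - {"rot": [0,0,0],"slide": [0,0,0],"grip": 0.3}
    - {"rot": [0,0,0],"slide": [0,0,0],"grip": 0.3}

```text
time: 12.3
ee_pos: [0.5292, -0.1776, 0.0844]
eef_rot: [0.995, 0.099, 0.001, 0.001]
ft_force: [1.2, -4.9, 4.8]
width: 0.038
grip_force: 30.8
```

```bash
python3 st.py
```

```text
12.3 [ 0.5292 -0.1776  0.0844] yaw 11.3 F [ 1.2 -4.9  4.8] M [-1.178 -0.145  1.24 ] 0.03798009063217042 [ 0.46  0.32 -0.26  1.79  0.09  1.04 -1.2 ]
```

>>> arm_command:
  steps:
    - {"rot": [0,0,7],"slide": [-0.0002,0.0002,0],"grip": 0.3}
    - {"rot": [0,0,7],"slide": [-0.0002,0.0002,0],"grip": 0.3}
    - {"rot": [0,0,7],"slide": [0,0,0.0001],"grip": 0.3}
    - {"rot": [0,0,7],"slide": [0,0,0.0001],"grip": 0.3}
    - {"rot": [0,0,7],"slide": [0,0,0.0002],"grip": 0.3}
    - {"rot": [0,0,7],"slide": [0,0,0.0001],"grip": 0.3}
    - {"rot": [0,0,7],"slide": [0,0,0.0002],"grip": 0.3}
    - {"rot": [0,0,7],"slide": [0,0,0.0001],"grip": 0.3}

```text
time: 13.3
ee_pos: [0.5282, -0.1766, 0.0851]
eef_rot: [0.832, 0.555, 0.0, -0.0]
ft_force: [-1.6, -1.6, 7.3]
width: 0.0379
grip_force: 29.7
```

```bash
python3 st.py
```

```text
13.3 [ 0.5282 -0.1766  0.0851] yaw 67.4 F [-1.6 -1.6  7.3] M [-0.397  0.472 -0.111] 0.037921585698147256 [ 0.58  0.33 -0.4   1.78  0.15  1.05 -0.26]
```

>>> arm_command:
  steps:
    - {"rot": [0,0,7],"slide": [0.0002,-0.0002,0.0002],"grip": 0.3}
    - {"rot": [0,0,7],"slide": [0.0001,-0.0002,0.0002],"grip": 0.3}
    - {"rot": [0,0,7],"slide": [0,0,0.0002],"grip": 0.3}
    - {"rot": [0,0,7],"slide": [0,0,0.0001],"grip": 0.3}
    - {"rot": [0,0,7],"slide": [0,0,0.0002],"grip": 0.3}
    - {"rot": [0,0,7],"slide": [0,0,0.0001],"grip": 0.3}
    - {"rot": [0,0,6],"slide": [0,0,0.0001],"grip": 0.3}
    - {"rot": [0,0,0],"slide": [0,0,0],"grip": 0.3}

```text
time: 14.3
ee_pos: [0.5274, -0.1767, 0.0861]
eef_rot: [0.535, 0.845, -0.0, -0.001]
ft_force: [-8.4, 0.0, 12.8]
width: 0.0376
grip_force: 29.8
```

```bash
python3 - <<'E'
exec(open("st.py").read())
p=eyes.camera("scene"); save(p,"s5.png"); a=p["pixels"][180:280,190:300,::-1]
q=eyes.camera("side")["pixels"][170:260,185:284,::-1]
cv2.imwrite("pics/c5.png",np.hstack([cv2.resize(x,(400,364),interpolation=cv2.INTER_CUBIC) for x in(a,q)]))
E
```

```text
14.3 [ 0.5274 -0.1767  0.0861] yaw 115.3 F [-8.4  0.  12.8] M [0.014 1.746 0.032] 0.0376388430443595 [ 0.69  0.35 -0.53  1.78  0.2   1.07  0.53]
```

View pics/c5.png

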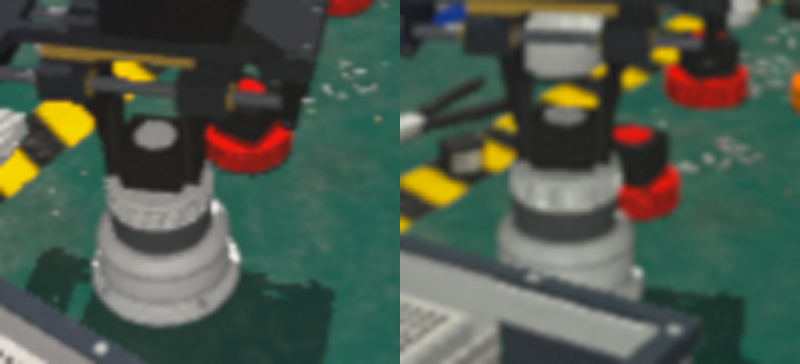

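The cap sits level on the neck at crop (155,190) left and (565,175) right, and the bystanders look untouched. I'll ease the side load before handing in.

>>> arm_command:
  steps:
    - {"rot": [0,0,0],"slide": [0.0005,0,0.0002],"grip": 0.3}
    - {"rot": [0,0,0],"slide": [0.0005,-0.0002,0],"grip": 0.3}
    - {"rot": [0,0,0],"slide": [0,0,0],"grip": 0.3}
    - {"rot": [0,0,0],"slide": [0,0,0],"grip": 0.3}
    - {"rot": [0,0,0],"slide": [0,0,0],"grip": 0.3}
    - {"rot": [0,0,0],"slide": [0,0,0],"grip": 0.3}
    - {"rot": [0,0,0],"slide": [0,0,0],"grip": 0.3}
    - {"rot": [0,0,0],"slide": [0,0,0],"grip": 0.3}

```text
time: 15.4
ee_pos: [0.5275, -0.1768, 0.0861]
eef_rot: [0.536, 0.844, -0.001, -0.002]
ft_force: [-11.5, 1.9, 14.1]
width: 0.0379
grip_force: 29.8
```

```bash
python3 st.py
```

```text
15.4 [ 0.5275 -0.1768  0.0861] yaw 115.2 F [-11.5   1.9  14.1] M [ 0.17   2.591 -0.034] 0.03794542758229188 [ 0.69  0.35 -0.53  1.78  0.2   1.07  0.53]
```

>>> arm_command:
  steps:
    - {"rot": [0,0,0],"slide": [-0.001,0,0.0003],"grip": 0.3}
    - {"rot": [0,0,0],"slide": [-0.001,0.0002,0.0002],"grip": 0.3}
    - {"rot": [0,0,0],"slide": [0,0,0],"grip": 0.3}
    - {"rot": [0,0,0],"slide": [0,0,0],"grip": 0.3}
    - {"rot": [0,0,0],"slide": [0,0,0],"grip": 0.3}
    - {"rot": [0,0,0],"slide": [0,0,0],"grip": 0.3}
    - {"rot": [0,0,0],"slide": [0,0,0],"grip": 0.3}
    - {"rot": [0,0,0],"slide": [0,0,0],"grip": 0.3}

```text
time: 16.4
ee_pos: [0.5272, -0.1768, 0.0862]
eef_rot: [0.536, 0.844, 0.0, -0.0]
ft_force: [-3.4, 1.6, -0.6]
width: 0.0382
grip_force: 29.8
```

```bash
python3 st.py
```

```text
16.4 [ 0.5272 -0.1768  0.0862] yaw 115.2 F [-3.4  1.6 -0.6] M [ 0.334  0.766 -0.043] 0.03824503438829797 [ 0.69  0.35 -0.53  1.78  0.2   1.07  0.53]
```

```bash
python3 -c "
from bench import order
print(order.close_job())"
```

```text
the job is handed in; nothing more can be done
None
```

I put the aluminium cap on the plug, screwed it in until it bottomed (torque rose to 1.2 N m), backed it off about a quarter turn and handed in still gripping it at 30 N; the plug angle is inferred from the tool's turn, and no verdict came back.

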